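Close the pickup pair and present the ball dish a quarter turn round

TASK

Push the loose (narrower) pickup module flush against the fixed one, no gap left and their ends about level. Then lift the ball dish by its bar, turn it a quarter turn so that its bar lies square across the joint between the modules instead of along it, and finish while still holding it, level and still, its underside about 10 cm above the middle of that joint. Keep the dish level and the steel ball at its centre throughout, and leave the other things on the trolley where they are.

Things in the scene. Friction and masses are not known exactly. Their poses are not given: they have to be found in the camera images.
- fixed_center (a point): Centre (half-way up, 20 above the table) of the fixed pickup module: a beige box with dark brown ends and two steel strips across its top, 120 (own x) x 90 (own y) x 40 high, screwed to the table. x runs along the joint, y across it, z up. Its face on the -y side, 45 from this centre, is the one the loose module has to meet. Two small sockets mark its -x end, which faces the robot
- loose_center (a point): Centre (half-way up) of the loose pickup module: same make and height, narrower, 120 (own x) x 70 (own y) x 40 high, 0.35 to 0.7 kg, standing on the table on the fixed module's -y side with a gap of 30 to 70 between them, slightly askew. Flush means this centre 80 from the fixed module's centre along the fixed module's y. It slides on the table and can be pushed on its -y face
- joint_mid (a point): Middle of the top edge of the fixed module's -y face (40 above the table): the middle of the joint once the modules are flush. Axes as the fixed module's
- dish_grip (a point): Centre of the lifting bar of the aluminium ball dish, 97 above the dish's underside. The bar runs along its own x (122 long), is 12 thick (own y) and 14 high (97 is its mid-height) and bridges the round dish (114 dia, rim 27 above its underside) on two thin posts at its ends; 80 clear below the bar at the middle, less the ball. Dish 0.18 to 0.29 kg. It stands on the table on the fixed module's +y side, bar roughly along that module's x
- dish_seat (a point): Where the ball's centre lies when centred, on the dish's axis, 22 above the dish's underside. The dish is a shallow cone of 10 degrees slope out to 30 radius, steeper (28 degrees) to the rim
- ball_center (a point): Centre of the loose steel ball, 25 dia, 60 g, free to roll in the dish
- tape: Bystander, to be left alone: ring of grey tape, 70 dia x 20, lying flat, origin at its underside
- tin: Bystander, to be left alone: small empty steel bowl, 66 dia x 22, origin at its underside
- weight: Bystander, to be left alone: brass cylinder weight, 36 dia x 30, origin at its underside
- driver: Bystander, to be left alone: black-handled screwdriver, 160 long, lying, origin at its underside (middle)
- jar: Bystander, to be left alone: small white jar, 40 dia x 50 high, origin at its underside
- keypad: Bystander, to be left alone: grey hand box with six black keys, 110 x 65 x 24, origin at its underside
- carton: Bystander, to be left alone: small cardboard carton, 45 x 60 x 30, origin at its underside
Mind the look-alikes: they are no part of the job. Leave any orange look-alike of the part that bears loose_center alone. Several things look just like the part that bears dish_grip: the one meant starts farthest to the robot's left.

How it is judged:
On the way, in this order (a step that is already met when the one before it is completed fails the run):
1. the loose module is flush against the fixed one, dish still on the table (y of loose_center in the frame of fixed_center above -0.083 m and x of loose_center in the frame of fixed_center between -0.02 and 0.02 m and angle between the y axis of loose_center and the y axis of fixed_center, either way round below 0.045 rad and height (world z) of loose_center below 0.025 m and height (world z) of dish_seat below 0.03 m), for 0.2 s.
2. the dish is held clear of the table, the ball centred in it (contact force between the fingers and dish above 0.5 N and height (world z) of dish_seat above 0.05 m and distance between ball_center and dish_seat below 0.015 m), for 0.2 s.
At the end, for the whole second after the job is handed in: Modules flush (gap < 3 mm, square to 2.5 deg, ends level to 20 mm). Fingers hold the dish still, underside 60-160 mm above the modules, axis within 20 mm of the joint's middle, bar within 8 deg of square across the joint, level to 5.7 deg, ball within 8 mm of centre (y of loose_center in the frame of fixed_center above -0.083 m and x of loose_center in the frame of fixed_center between -0.02 and 0.02 m and angle between the y axis of loose_center and the y axis of fixed_center, either way round below 0.045 rad and height (world z) of loose_center below 0.025 m and contact force between the fingers and dish above 0.5 N and height (world z) of dish_seat between 0.122 and 0.222 m and horizontal distance between dish_seat and joint_mid below 0.02 m and angle between the x axis of dish_grip and the y axis of fixed_center, either way round below 0.14 rad and angle between dish_grip's own z axis and vertical below 0.1 rad and distance between ball_center and dish_seat below 0.008 m and linear speed of dish below 0.03 m/s and linear speed of ball below 0.04 m/s); the arm keeps its last pose, push and grip.
It fails at once if the ball rolls more than 20 mm from the dish's centre (distance between ball_center and dish_seat above 0.02 m).
It fails at once if the dish is tipped more than 12 degrees (angle between dish_grip's own z axis and vertical above 0.21 rad).
It fails at once if a bystander is shifted by more than 30 mm (distance of any of tape, tin, weight, driver, jar, keypad, carton from where it was at the start of the episode above 0.03 m).
It also fails if it takes over 72 s, if anything falls off the work surface, if the arm or the gripper's body presses on something with over 40 N, if the wrist force passes 120 N, or if a joint passes its speed limit or range.

ROBOT

A 6-joint arm with a two-finger parallel gripper is mounted at the origin on the work surface. World frame = base frame: x ahead of the robot, y to its left, z up, the work surface at z = 0. Lengths are in m, angles in rad, forces in N, time in s.
With the tool pointing down it reaches from about 0.3 to 0.775 m from the base axis. Payload 14.6 kg.
Tool frame: the origin (TCP) lies on the centre line of the jaws, within the pads' length; the fingertips stand 19 mm ahead of it and the grasp point (between the pads) is the TCP (ctrl.tip_reach is the distance from the TCP to the fingertips, in m); x points along the fingers, y is the direction in which the jaws open and shut, and the axes are right-handed (so a half turn about x gives the same grasp; the last joint's range is limited). The gripper opens to 94 mm and grips with 3 to 60 N. Pads are 16 mm wide; open, the fingers measure 119 mm over their backs; the gripper's body (75 mm by 177 mm) begins 78 mm behind the grasp point.
Start: joints at [-1.312, 0.3, 1.521, -0, 1.321, -0.067], TCP at [0.176, -0.521, 0.224] pointing down, gripper open.
Joint ranges: [-3.03, 3.03], [-0.79, 2.21], [0.23, 2.52], [-1.04, 4.18], [0, 3.07], [-2.55, 2.55]. Speed limits (rad/s): [2.22, 2.22, 2.57, 3.14, 3.14, 3.14].

INTERFACE

Orientations are given as [roll, pitch, yaw] about the fixed x, y, z axes, in that order (R = Rz(yaw) Ry(pitch) Rx(roll)).
In Python, from station import ctrl, optics, models gives the robot as it stands. The module is installed in compiled form; this text tells all that it offers.
- The arm moves only by the tool arm_command, never from a script. Its argument "deltas" is a list of rows, each an object with "translation": the shift along the tool's x, y, z in units of 25 mm (1.0 is 25 mm), a list of three; "turn": the turn, a rotation vector about the tool's x, y, z in units of 5 degrees (1.0 is 5 degrees), a list of three. In form: [{"translation": [x, y, z], "turn": [rx, ry, rz]}, ...]. A call has 1 to 12 rows; each row is the pose to reach, as a shift and turn from the pose commanded when the call began, along the tool's axes at that moment; what a row does not reach only later rows make up. A row lasts 1/12 s, in which the tool goes at most 41.7 mm and 7.16 degrees, less where a joint would pass 70% of its speed; a pose out of reach is approached as far as the arm can. A call with a gripper value outside its range is refused whole. "gripper" is the finger opening in mm, from 0 to 94, set as the call begins (left out, the last holds). The fingers move at their own pace and stop on an object; "force" is the grip in N (left out, the last holds). Time passes only in rows, so rows that repeat a pose let the fingers close. It gives the time, the measured TCP pose, the force and the opening at its end, in the units of the state.
- ctrl.get_obs(): the state, without advancing time (a new reading comes with each control period).
- optics.camera(name): name is "side" or "top" or "wrist"; returns the picture (400x640x3 uint8, red, green, blue); there is no depth.
- optics.get_calibration(name): a dict with "K" (3x3 intrinsics, pixels), "origin" and "orientation" of the camera in the world. Camera axes: x right, y down, z forward; pixel columns grow to the right and rows downward; lengths in m; the calibration is good to about 2 mm. A picture is of the moment at which its call begins: read the wrist's pose just before it. get_calibration takes no time and is no camera call; for the wrist camera it gives the pose at the moment of the call.
- ctrl.hand_in(): hands the job in, once; it reports no verdict.
Trained networks look in the newest picture that a camera, given by its name, has taken for a name from the list of things; names that differ only in an ending like _2 or _b are one class to them, and where a whole thing is asked for, a point or a joint stands for the part that bears it (a point fixed in the world has none). Each returns a list of dicts, best first, with "score" (0 to 1); they miss things now and then, are a little off and sometimes report something else, mostly with a low value. They report only what shows in the picture. A call takes as long as a camera call. They do not tell look-alikes from the thing itself.
- models.look_for(target, camera): "box" ([left, top, right, bottom] in pixels, round what is visible of it).
- models.cut_out(target, camera): "pixels" (400x640 bool, what is visible of it) and "box" ([left, top, right, bottom] in pixels, round what is visible of it).
- models.mark_of(target, camera): "at" ([column, row] in pixels: a listed point, or the origin of a listed thing).
The state is a dict: "time_s": time; "qpos": joint angles; "joint_vel": joint speeds; "tau": joint torques, N m; "ee_pos": TCP position; "eef_rot": TCP orientation; "force": force on the tool from outside, world axes, zero at the start; "moment": the same for the moment, N m; "grip_width": finger opening in m.
Only numpy, scipy, OpenCV 4.12 (cv2) and the standard library are available. Lean on these libraries where they do the work, as an engineer would, in place of code of your own. Each camera call takes 0.05 s, during which the arm holds its last target.

## Working session

There is one attempt and no reset: what is moved stays moved. The work goes in short steps, Python scripts to look and compute and a tool call to move; the robot and the scene stay as the last step left them, time stands still between calls to the robot, and variables do not carry over. Pictures are saved under pics/ and viewed, and the job is handed in when it is done.

Besides the shell and the picture viewer there is one more tool, called as name([rows], argument=value, ...), one row to a line, values as JSON. arm_command: Moves the arm, as the interface text tells. Its arguments: {"type":"object","properties":{"deltas":{"type":"array"},"gripper":{"type":"number"},"force":{"type":"number"}},"required":["deltas"]}

```bash
mkdir -p pics; cat > h.py <<'E'
import numpy as np, cv2
from station import ctrl, optics, models
from scipy.spatial.transform import Rotation as Ro
def save(n,img,s=1.25): cv2.imwrite('pics/'+n+'.png',cv2.resize(img[...,::-1],None,fx=s,fy=s,interpolation=cv2.INTER_CUBIC))
def RR(o):
    o=np.array(o); return Ro.from_euler('xyz',o).as_matrix() if o.size==3 else (o if o.shape==(3,3) else Ro.from_quat(o).as_matrix())
def px2w(cal,p,z):
    d=RR(cal['orientation'])@np.linalg.solve(cal['K'],[p[0],p[1],1.]); o=np.array(cal['origin']); return o+d*(z-o[2])/d[2]
def w2px(cal,P):
    c=RR(cal['orientation']).T@(np.array(P)-cal['origin']); q=np.array(cal['K'])@c; return q[:2]/q[2]
E
python3 - <<'E'
from h import *
o=ctrl.get_obs();print({k:np.round(v,3) for k,v in o.items()}, ctrl.tip_reach)
for n in ['top','side','wrist']:
    save(n+'0',optics.camera(n)); c=optics.get_calibration(n); print(n,c)
E
```

```text
{'time_s': np.float64(0.0), 'qpos': array([-1.312,  0.301,  1.522,  0.   ,  1.321, -0.067]), 'joint_vel': array([-0.002,  0.001, -0.   , -0.001, -0.001, -0.001]), 'tau': array([-2.0000e-03, -5.3182e+01, -3.5273e+01,  7.1000e-02,  2.4000e-02,
       -0.0000e+00]), 'ee_pos': array([ 0.176, -0.521,  0.224]), 'eef_rot': array([-1.646,  1.57 ,  1.821]), 'force': array([-0.141,  0.337, -0.41 ]), 'moment': array([ 0.024, -0.016, -0.011]), 'grip_width': np.float64(0.094)} 0.019
top {'K': array([[506.94033134,   0.        , 313.6702966 ],
       [  0.        , 506.94033134, 206.16578899],
       [  0.        ,   0.        ,   1.        ]]), 'origin': array([0.3785369 , 0.00766844, 1.38305739]), 'orientation': array([-3.01539144,  0.00523644, -1.54282048])}
side {'K': array([[422.20647219,   0.        , 319.14017517],
       [  0.        , 422.20647219, 197.33074764],
       [  0.        ,   0.        ,   1.        ]]), 'origin': array([0.00166301, 0.5454564 , 0.64007382]), 'orientation': array([-2.20518609e+00, -1.13898423e-03, -2.34416824e+00])}
wrist {'K': array([[279.54802793,   0.        , 319.54148521],
       [  0.        , 279.54802793, 196.27446289],
       [  0.        ,   0.        ,   1.        ]]), 'origin': array([ 0.2445645 , -0.49893656,  0.38408879]), 'orientation': array([ 2.88463248e+00,  1.38001812e-03, -1.24417651e+00])}
```

View pics/top0.png

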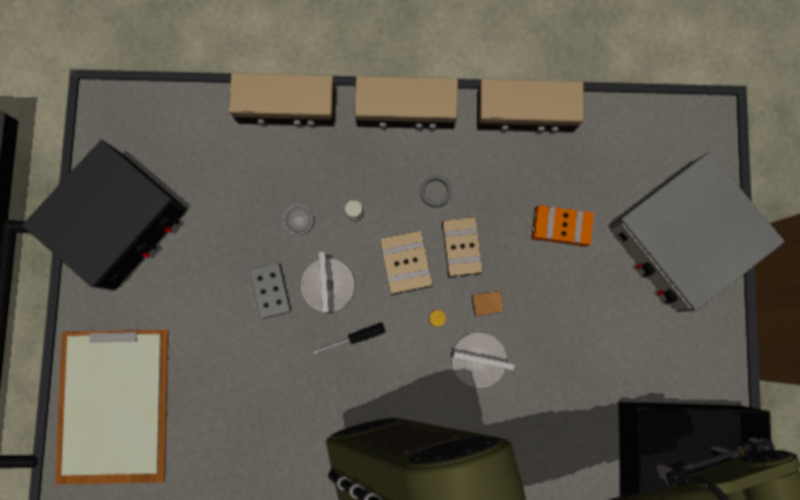

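View pics/side0.png

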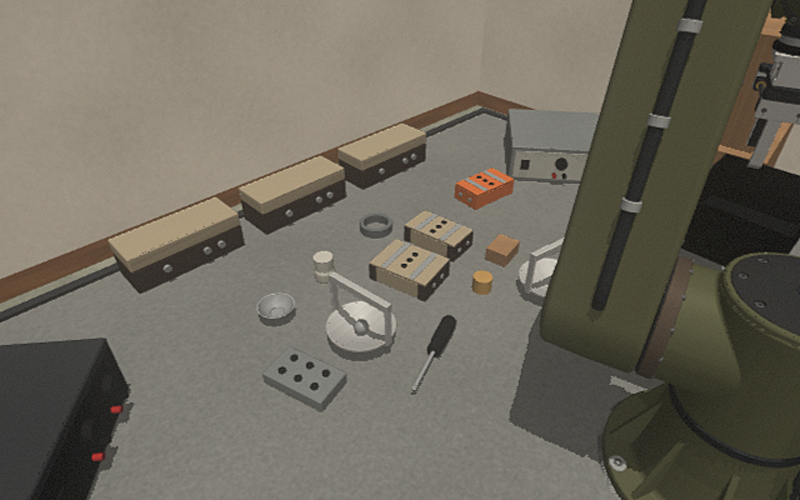

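View pics/wrist0.png

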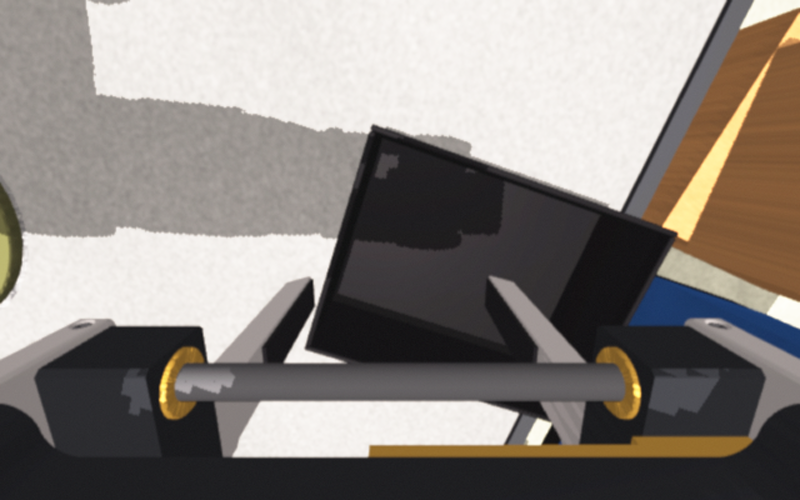

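```bash
python3 - <<'E'
from h import *
H={'fixed_center':.02,'loose_center':.02,'joint_mid':.04,'dish_grip':.097,'dish_seat':.022,'ball_center':.022,'tape':0,'tin':0,'weight':0,'driver':0,'jar':0,'keypad':0,'carton':0}
for cam in ['top','side']:
  optics.camera(cam); c=optics.get_calibration(cam)
  for t in H:
    for r in models.mark_of(t,cam)[:4]:
        print(cam,t,round(r['score'],2),np.round(r['at'],1),np.round(px2w(c,r['at'],H[t]),3))
E
```

```text
top fixed_center 0.75 [323.5 212. ] [ 0.536 -0.007  0.02 ]
top loose_center 0.7 [367.8 199. ] [ 0.575 -0.127  0.02 ]
top loose_center 0.66 [449.1 180. ] [ 0.633 -0.347  0.02 ]
top dish_grip 0.87 [386.6 287.1] [ 0.342 -0.169  0.097]
top dish_grip 0.77 [261.9 224.2] [0.492 0.149 0.097]
top dish_seat 0.89 [260.7 228.7] [0.486 0.16  0.022]
top dish_seat 0.68 [384.1 286.7] [ 0.341 -0.173  0.022]
top ball_center 0.38 [261.8 228. ] [0.488 0.158 0.022]
top tape 0.71 [348.5 153.6] [ 0.704 -0.073  0.   ]
top tin 0.88 [239.8 176.6] [0.631 0.227 0.   ]
top weight 0.61 [350.7 256.2] [ 0.42  -0.085  0.   ]
top driver 0.77 [278.9 272. ] [0.372 0.109 0.   ]
top driver 0.75 [367.2 198.8] [ 0.578 -0.127  0.   ]
top jar 0.58 [284.9 172.2] [0.647 0.102 0.   ]
top keypad 0.86 [219.3 229.3] [0.483 0.276 0.   ]
top carton 0.7 [386.9 246.7] [ 0.448 -0.182  0.   ]
side fixed_center 0.67 [326.3 217.2] [ 0.537 -0.001  0.02 ]
side fixed_center 0.54 [290.3 259.1] [0.492 0.149 0.02 ]
side loose_center 0.79 [351.5 186.4] [ 0.58  -0.136  0.02 ]
side loose_center 0.58 [387.7 148.2] [ 0.638 -0.359  0.02 ]
side joint_
[... 343 characters left out ...]
.3] [0.621 0.228 0.   ]
side tin 0.18 [328.  216.5] [ 0.553 -0.024  0.   ]
side weight 0.61 [289.9 260.5] [0.505 0.14  0.   ]
side weight 0.56 [384.2 231.1] [ 0.425 -0.078  0.   ]
side weight 0.18 [337.5 197.1] [ 0.592 -0.097  0.   ]
side driver 0.96 [349.1 285. ] [0.371 0.101 0.   ]
side driver 0.22 [336.7 199.6] [ 0.586 -0.088  0.   ]
side jar 0.72 [351.9 186.5] [ 0.598 -0.159  0.   ]
side jar 0.59 [259.5 220.2] [0.657 0.103 0.   ]
side keypad 0.76 [245.  305.4] [0.474 0.28  0.   ]
side carton 0.76 [400.  208.5] [ 0.451 -0.173  0.   ]
side carton 0.7 [257.6 224.6] [0.647 0.117 0.   ]
side carton 0.41 [385.5 228.1] [ 0.429 -0.089  0.   ]
side carton 0.38 [302.6 181. ] [ 0.708 -0.083  0.   ]
```

The modules are beige: fixed at (406,262), loose at (462,247) in the top picture. The orange look-alike at (565,225) stays untouched. There are two dishes, at (327,285) and (480,360). The first one, at y≈+0.155, is farthest left, so that is the one meant. Next I fit the poses to the masks.

```bash
cat >> h.py <<'E'
from scipy.optimize import minimize
def boxhull(cal,x,y,yaw,L,W,Hh):
    c,s=np.cos(yaw),np.sin(yaw)
    P=[w2px(cal,[x+c*a-s*b,y+s*a+c*b,z]) for a in(-L/2,L/2) for b in(-W/2,W/2) for z in(0,Hh)]
    return cv2.convexHull(np.array(P,np.float32))
def fitbox(cals,masks,L,W,Hh,x0):
    def cost(p):
        t=0
        for cal,m in zip(cals,masks):
            h=boxhull(cal,p[0],p[1],p[2],L,W,Hh)
            im=np.zeros((1600,2560),np.uint8)
            cv2.fillConvexPoly(im,np.round((h*4+1.5)*16).astype(np.int32),1,shift=4)
            a=cv2.resize(im.astype(np.float32),(640,400),interpolation=cv2.INTER_AREA)
            t+=np.abs(a-m).sum()/m.sum()
        return t
    S=np.array([x0,[x0[0]+.02,x0[1],x0[2]],[x0[0],x0[1]+.02,x0[2]],[x0[0],x0[1],x0[2]+.2]])
    r=minimize(cost,x0,method='Nelder-Mead',options=dict(initial_simplex=S,xatol=1e-4,fatol=1e-4)); return r.x,r.fun
E
python3 - <<'E'
from h import *
o=ctrl.get_obs(); print(np.round(RR(o['eef_rot']),2).tolist())
ims={};C={};M={}
for cam in ['top','side']:
    ims[cam]=optics.camera(cam);C[cam]=optics.get_calibration(cam)
    for t,g in (('fixed_center',(.536,-.005,.02)),('loose_center',(.578,-.131,.02))):
        px=w2px(C[cam],g)
        for r in models.cut_out(t,cam):
            b=r['box']; 
            if np.hypot((b[0]+b[2])/2-px[0],(b[1]+b[3])/2-px[1])<12: M[cam,t]=r['pixels'].astype(np.float32);print(cam,t,r['score'],b);break
P={}
for t,g,W in (('fixed_center',(.536,-.005,.1),.09),('loose_center',(.578,-.131,.05),.07)):
    for cams in (['top'],['side'],['top','side']):
        if all((c,t) in M for c in cams):
            P[t],f=fitbox([C[c] for c in cams],[M[c,t] for c in cams],.12,W,.04,g); print(t,cams,np.round(P[t],4),round(f,3))
im=ims['top'].copy()
im=cv2.resize(im,None,fx=4,fy=4,interpolation=cv2.INTER_CUBIC)
for t,W in(('fixed_center',.09),('loose_center',.07)):
    cv2.polylines(im,[np.int32(boxhull(C['top'],*P[t],.12,W,.04)*4+1.5)],True,(255,0,0),1)
save('fit0',im[540:1180,840:1640],1)
d=P['loose_center'][:2]-P['fixed_center'][:2];y=P['fixed_center'][2];print('rel',np.cos(y)*d[0]+np.sin(y)*d[1],-np.sin(y)*d[0]+np.cos(y)*d[1],ctrl.get_obs()['time_s'])
E
```

```text
[[-0.0, 0.32, -0.95], [0.0, -0.95, -0.32], [-1.0, -0.0, 0.0]]
top fixed_center 0.97 [302.0, 187.4, 344.8, 236.4]
top loose_center 0.86 [352.5, 174.6, 387.3, 225.1]
side fixed_center 0.72 [293.5, 194.0, 361.0, 243.0]
side loose_center 0.89 [325.6, 167.4, 376.2, 207.2]
fixed_center ['top'] [ 0.5408 -0.0088  0.2307] 0.031
fixed_center ['side'] [ 0.5414 -0.0114  0.2162] 0.036
fixed_center ['top', 'side'] [ 0.5409 -0.0094  0.231 ] 0.081
loose_center ['top'] [ 0.5772 -0.1281  0.1364] 0.034
loose_center ['side'] [ 0.5772 -0.1303  0.154 ] 0.059
loose_center ['top', 'side'] [ 0.5771 -0.1286  0.1394] 0.105
rel 0.007951113467973812 -0.12435721875996593 1.85
```

View pics/fit0.png

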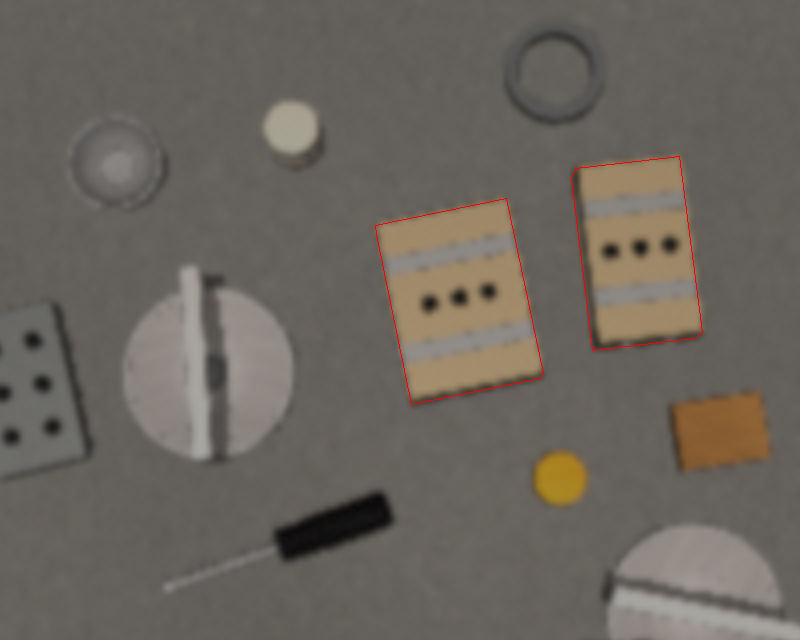

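```bash
cat >> h.py <<'E'
F=(0.541,-0.0095,0.231)
def f2w(a,b,z):
    c,s=np.cos(F[2]),np.sin(F[2]); return np.array([F[0]+c*a-s*b,F[1]+s*a+c*b,z])
def w2f(p):
    c,s=np.cos(F[2]),np.sin(F[2]); d=np.array(p[:2])-F[:2]; return np.array([c*d[0]+s*d[1],-s*d[0]+c*d[1]])
def down(a): # tool y at world angle a, tool x down
    y=np.array([np.cos(a),np.sin(a),0]);x=np.array([0,0,-1.]);return np.c_[x,y,np.cross(x,y)]
def delta(p,R,base=None):
    o=ctrl.get_obs(); p0,R0=(o['ee_pos'],RR(o['eef_rot'])) if base is None else base
    t=R0.T@(np.array(p)-p0)/.025; r=np.degrees(Ro.from_matrix(R0.T@R).as_rotvec())/5
    print('trans',np.round(t,3),'turn',np.round(r,3)); return t,r
E
python3 -c "
from h import *
print(f2w(.008,-.2,.1)); delta(f2w(.008,-.2,.2),down(F[2]))"
```

```text
[ 0.59457772 -0.20235598  0.1       ]
trans [  0.978  -6.72  -19.942] turn [-16.914   0.      0.   ]
```

arm_command([
  {"translation": [0,-0.45,-1.33],"turn": [-1.13,0,0]},
  {"translation": [0,-0.9,-2.66],"turn": [-2.26,0,0]},
  {"translation": [0,-1.34,-4],"turn": [-3.4,0,0]},
  {"translation": [0,-1.8,-5.3],"turn": [-4.5,0,0]},
  {"translation": [0,-2.24,-6.65],"turn": [-5.6,0,0]},
  {"translation": [0,-2.7,-8],"turn": [-6.8,0,0]},
  {"translation": [0,-3.14,-9.3],"turn": [-7.9,0,0]},
  {"translation": [0,-3.6,-10.6],"turn": [-9,0,0]},
  {"translation": [0,-4,-12],"turn": [-10.1,0,0]},
  {"translation": [0,-4.5,-13.3],"turn": [-11.3,0,0]},
  {"translation": [0,-4.9,-14.6],"turn": [-12.4,0,0]},
  {"translation": [0,-5.4,-16],"turn": [-13.5,0,0]},
], gripper=80)

```text
time_s: 2.85
ee_pos: [0.5129, -0.2641, 0.2246]
eef_rot: [0.693, 1.57, -0.94]
force: [0.3, -0.9, 0.0]
grip_width: 0.0803
```

```bash
python3 -c "
from h import *
delta(f2w(.008,-.2,.15),down(F[2]))"
```

```text
trans [ 2.982  3.107 -2.669] turn [-3.361e+00  3.000e-03 -2.000e-03]
```

arm_command([
  {"translation": [0,0.8,-1],"turn": [-1.2,0,0]},
  {"translation": [0,2,-2],"turn": [-2.4,0,0]},
  {"translation": [1,2.8,-2.6],"turn": [-3.3,0,0]},
  {"translation": [2,2.8,-2.6],"turn": [-3.3,0,0]},
  {"translation": [2,2.8,-2.6],"turn": [-3.3,0,0]},
  {"translation": [2,2.8,-2.6],"turn": [-3.3,0,0]},
  {"translation": [2,2.8,-2.6],"turn": [-3.3,0,0]},
])

```text
time_s: 3.43
ee_pos: [0.586, -0.2057, 0.1761]
eef_rot: [0.921, 1.569, -0.43]
force: [0.6, -0.7, 2.0]
grip_width: 0.08
```

```bash
python3 - <<'E'
from h import *
o=ctrl.get_obs();print(o['ee_pos'],w2f(o['ee_pos']));delta(f2w(.008,-.2,.15),down(F[2]))
C=optics.get_calibration('wrist');im=optics.camera('wrist')
for t,g in (('fixed_center',f2w(0,0,.02)),('loose_center',(.577,-.129,.02))):
    px=w2px(C,g);print(t,px)
    for r in models.cut_out(t,'wrist')[:3]: print(r['score'],r['box'])
for W,p in((.09,F),(.07,(.577,-.129,.139))):
    cv2.polylines(im,[np.int32(boxhull(C,*p,.12,W,.04))],True,(255,0,0),1)
save('w1',im)
E
```

```text
[ 0.58600094 -0.20567183  0.17608368] [-0.00110813 -0.20126411]
trans [ 1.044  0.362 -0.056] turn [-0.129  0.011 -0.014]
fixed_center [319.93442607 -13.47681117]
0.61 [252.1, 1.7, 384.9, 46.6]
loose_center [328.13590386 118.78569316]
0.94 [292.4, 249.6, 379.9, 356.8]
0.75 [267.9, 79.1, 394.6, 159.7]
0.52 [252.8, 1.1, 385.3, 49.3]
```

View pics/w1.png

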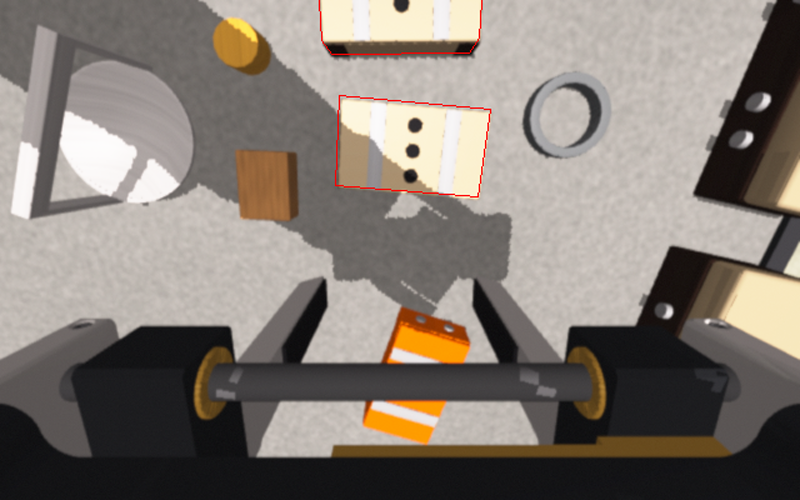

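arm_command([
  {"translation": [0.6,0.15,0],"turn": [0,0,0]},
  {"translation": [1.4,0.3,0],"turn": [0,0,0]},
  {"translation": [2.4,0.3,0],"turn": [0,0,0]},
  {"translation": [3.4,0.3,0],"turn": [0,0,0]},
  {"translation": [4.4,0.3,0],"turn": [0,0,0]},
  {"translation": [5,0.3,0],"turn": [0,0,0]},
  {"translation": [5.4,0.3,0],"turn": [0,0,0]},
  {"translation": [5.6,0.3,0],"turn": [0,0,0]},
  {"translation": [5.6,0.3,0],"turn": [0,0,0]},
  {"translation": [5.6,0.3,0],"turn": [0,0,0]},
])

```text
time_s: 4.42
ee_pos: [0.5938, -0.2037, 0.0356]
eef_rot: [0.966, 1.569, -0.384]
force: [-1.0, -0.4, 0.5]
grip_width: 0.0798
```

```bash
python3 - <<'E'
from h import *
o=ctrl.get_obs();print(o['ee_pos'],w2f(o['ee_pos']),o['force']);delta(f2w(.008,-.2,.026),down(F[2]));delta(f2w(.008,-.123,.026),down(F[2]))
E
```

```text
[ 0.5937636  -0.20365538  0.03562835] [ 0.00691001 -0.20107849] [-1.00152772 -0.42099449  0.47084857]
trans [ 0.385  0.043 -0.044] turn [-0.117  0.01  -0.014]
trans [ 0.382  0.011 -3.124] turn [-0.117  0.01  -0.014]
```

arm_command([
  {"translation": [0.2,0.04,-0.2],"turn": [-0.1,0,0]},
  {"translation": [0.35,0.04,-0.45],"turn": [-0.12,0,0]},
  {"translation": [0.35,0.04,-0.7],"turn": [-0.12,0,0]},
  {"translation": [0.35,0.03,-0.9],"turn": [-0.12,0,0]},
  {"translation": [0.35,0.03,-1.1],"turn": [-0.12,0,0]},
  {"translation": [0.35,0.03,-1.3],"turn": [-0.12,0,0]},
  {"translation": [0.35,0.02,-1.5],"turn": [-0.12,0,0]},
  {"translation": [0.35,0.02,-1.7],"turn": [-0.12,0,0]},
  {"translation": [0.35,0.02,-1.9],"turn": [-0.12,0,0]},
  {"translation": [0.35,0.02,-2.1],"turn": [-0.12,0,0]},
  {"translation": [0.35,0.02,-2.3],"turn": [-0.12,0,0]},
  {"translation": [0.35,0.01,-2.5],"turn": [-0.12,0,0]},
])

```text
time_s: 5.42
ee_pos: [0.58, -0.142, 0.026]
eef_rot: [0.823, 1.57, -0.517]
force: [0.9, -4.9, 3.4]
grip_width: 0.0803
```

```bash
python3 - <<'E'
from h import *
o=ctrl.get_obs();print(o['ee_pos'],w2f(o['ee_pos']),o['force']);delta(f2w(.008,-.123,.026),down(F[2]))
C=optics.get_calibration('wrist');im=optics.camera('wrist');save('w2',im)
E
```

```text
[ 0.57996863 -0.1420455   0.02600795] [ 0.00758711 -0.13794673] [ 0.93404052 -4.88592255  3.35099046]
trans [-0.     0.017 -0.598] turn [ 0.005  0.007 -0.007]
```

View pics/w2.png

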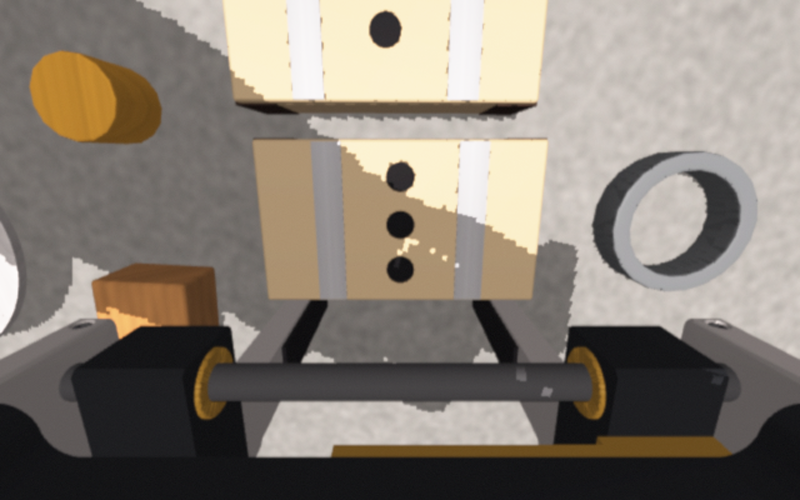

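arm_command([
  {"translation": [0,0,-0.15],"turn": [0,0,0]},
  {"translation": [0,0,-0.3],"turn": [0,0,0]},
  {"translation": [0,0,-0.4],"turn": [0,0,0]},
  {"translation": [0,0,-0.45],"turn": [0,0,0]},
  {"translation": [0,0,-0.5],"turn": [0,0,0]},
  {"translation": [0,0,-0.5],"turn": [0,0,0]},
])

```text
time_s: 5.97
ee_pos: [0.5769, -0.1299, 0.0257]
eef_rot: [-2.841, 1.571, 2.103]
force: [0.5, -3.6, 2.0]
grip_width: 0.0802
```

```bash
python3 - <<'E'
from h import *
o=ctrl.get_obs();print(o['ee_pos'],w2f(o['ee_pos']),o['force']);delta(f2w(.008,-.123,.026),down(F[2]))
C=optics.get_calibration('wrist');im=optics.camera('wrist');save('w3',im)
E
```

```text
[ 0.57689608 -0.12990046  0.02566582] [ 0.00737679 -0.12542082] [ 0.4951556  -3.59506625  1.97110477]
trans [-0.013  0.025 -0.097] turn [ 0.007 -0.002  0.001]
```

View pics/w3.png

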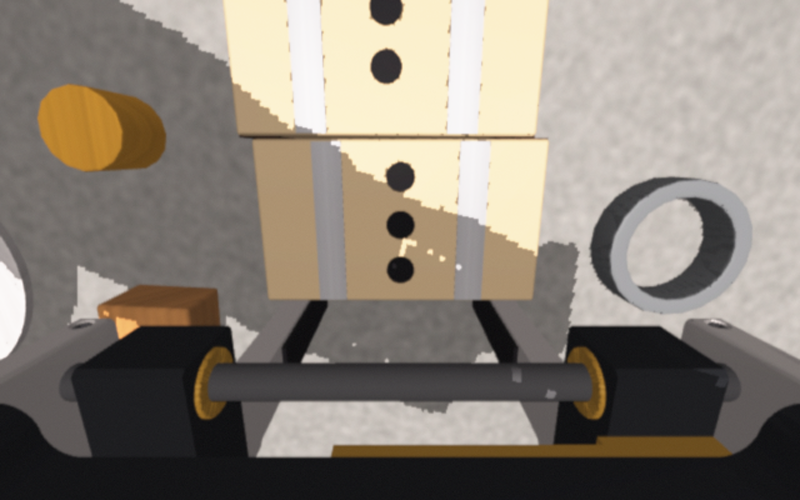

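arm_command([
  {"translation": [0,0,-0.04],"turn": [0,0,0]},
  {"translation": [0,0,-0.08],"turn": [0,0,0]},
  {"translation": [0,0,-0.12],"turn": [0,0,0]},
  {"translation": [0,0,-0.12],"turn": [0,0,0]},
  {"translation": [0,0,-0.12],"turn": [0,0,0]},
])

```text
time_s: 6.43
ee_pos: [0.5764, -0.1288, 0.0256]
eef_rot: [0.142, 1.569, -1.199]
force: [3.5, -15.7, -0.1]
grip_width: 0.08
```

```bash
python3 - <<'E'
from h import *
o=ctrl.get_obs();print(o['ee_pos'],w2f(o['ee_pos']),o['force'])
C=optics.get_calibration('wrist');im=optics.camera('wrist');save('w4',im[60:160,150:470],2.5)
E
```

```text
[ 0.57639265 -0.12884999  0.02562933] [ 0.00712724 -0.12428299] [  3.491488   -15.70872043  -0.13685633]
```

View pics/w4.png

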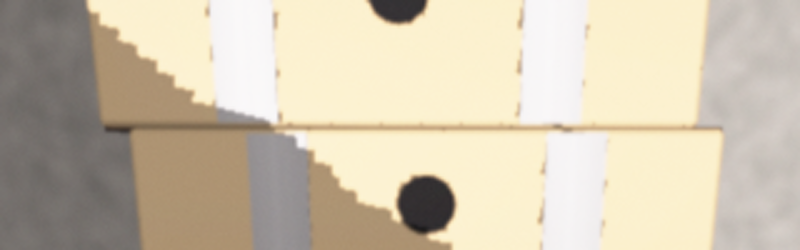

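Force rose from 4 to 16 N with no visible gap, so the modules have met. One small firming push, then I back off.

arm_command([
  {"translation": [0,0,-0.03],"turn": [0,0,0]},
  {"translation": [0,0,-0.05],"turn": [0,0,0]},
  {"translation": [0,0,-0.05],"turn": [0,0,0]},
  {"translation": [0,0,-0.05],"turn": [0,0,0]},
])

```text
time_s: 6.82
ee_pos: [0.5763, -0.1288, 0.0257]
eef_rot: [0.192, 1.567, -1.148]
force: [6.4, -23.1, -4.0]
grip_width: 0.08
```

arm_command([
  {"translation": [0,0,0.3],"turn": [0,0,0]},
  {"translation": [0,0,0.8],"turn": [0,0,0]},
  {"translation": [-0.8,0,1.2],"turn": [0,0,0]},
  {"translation": [-2,0,1.2],"turn": [0,0,0]},
  {"translation": [-3.5,0,1.2],"turn": [0,0,0]},
  {"translation": [-5,0,1.2],"turn": [0,0,0]},
  {"translation": [-6.5,0,1.2],"turn": [0,0,0]},
  {"translation": [-7.5,0,1.2],"turn": [0,0,0]},
  {"translation": [-8,0,1.2],"turn": [0,0,0]},
  {"translation": [-8,0,1.2],"turn": [0,0,0]},
])

```text
time_s: 7.65
ee_pos: [0.5837, -0.1555, 0.2287]
eef_rot: [1.146, 1.567, -0.193]
force: [0.7, -0.4, -0.3]
grip_width: 0.0799
```

```bash
cat > g.py <<'E'
from h import *
o=ctrl.get_obs();print(o['ee_pos'],o['force'],o['qpos'])
C=optics.get_calibration('wrist');im=optics.camera('wrist');save('w5',im)
for t,W,g in (('fixed_center',.09,F),('loose_center',.07,(*f2w(.007,-.08,0)[:2],F[2]))):
    px=w2px(C,(g[0],g[1],.02))
    for r in models.cut_out(t,'wrist')[:5]:
        b=r['box']
        print(t,px,r['score'],b)
        if np.hypot((b[0]+b[2])/2-px[0],(b[1]+b[3])/2-px[1])<20 and b[1]>3:
            q,f=fitbox([C],[r['pixels'].astype(np.float32)],.12,W,.04,g);print(np.round(q,4),f,w2f(q));break
H={'dish_grip':.097,'dish_seat':.022,'ball_center':.022}
for cam in('side','top'):
  im=optics.camera(cam);c=optics.get_calibration(cam)
  for t in H:
    for r in models.mark_of(t,cam)[:3]:
        print(cam,t,round(r['score'],2),np.round(r['at'],1),np.round(px2w(c,r['at'],H[t]),4))
  x,y=w2px(c,(.487,.155,.04)); x,y=int(x),int(y)
  save('d_'+cam,im[y-60:y+60,x-80:x+80],5)
E
python3 g.py
```

```text
[ 0.58366044 -0.15550423  0.22873512] [ 0.67511343 -0.41504808 -0.34934974] [-3.21235927e-01  4.15857630e-01  1.35467937e+00  5.48259906e-04
  1.36688708e+00 -5.53089348e-01]
fixed_center [313.7086621   54.49394337] 0.63 [257.2, 8.0, 365.4, 99.7]
[ 0.5419 -0.0108  0.2322] 0.04534761980175972 [ 0.00052193 -0.00149649]
loose_center [319.42910394 123.23724483] 0.74 [290.3, 262.0, 365.0, 355.3]
loose_center [319.42910394 123.23724483] 0.69 [266.4, 94.6, 370.4, 157.5]
[ 0.5652 -0.0872  0.2318] 0.006459030322730541 [ 0.00577091 -0.08121513]
side dish_grip 0.97 [287.4 232.9] [0.4888 0.1554 0.097 ]
side dish_grip 0.69 [224.4 252.9] [0.5275 0.275  0.097 ]
side dish_grip 0.67 [444.8 198.8] [ 0.3361 -0.1614  0.097 ]
side dish_seat 0.98 [439.8 222.5] [ 0.3404 -0.1716  0.022 ]
side dish_seat 0.85 [287.3 261. ] [0.4902 0.1588 0.022 ]
side ball_center 0.63 [288.8 263.5] [0.4826 0.1613 0.022 ]
top dish_grip 0.84 [260.5 223.5] [0.4933 0.1531 0.097 ]
top dish_seat 0.97 [265.  225.8] [0.4941 0.1492 0.022 ]
top ball_center 0.42 [259.3 232.4] [0.4758 0.1639 0.022 ]
top ball_center 0.42 [262.8 228.7] [0.4861 0.1548 0.022 ]
```

View pics/w5.png

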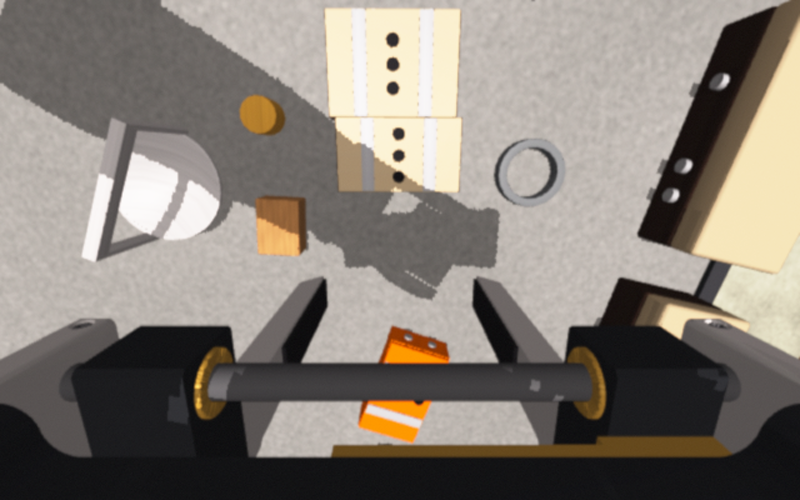

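View pics/d_top.png

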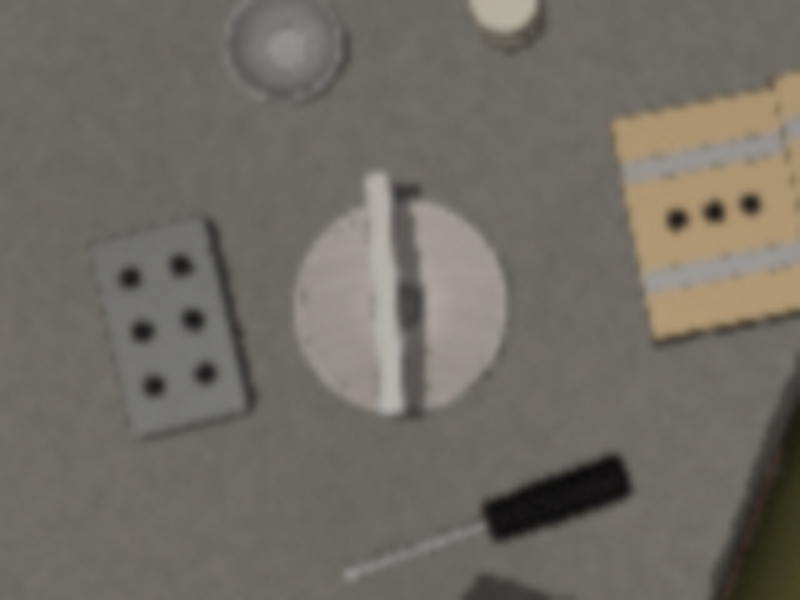

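View pics/d_side.png

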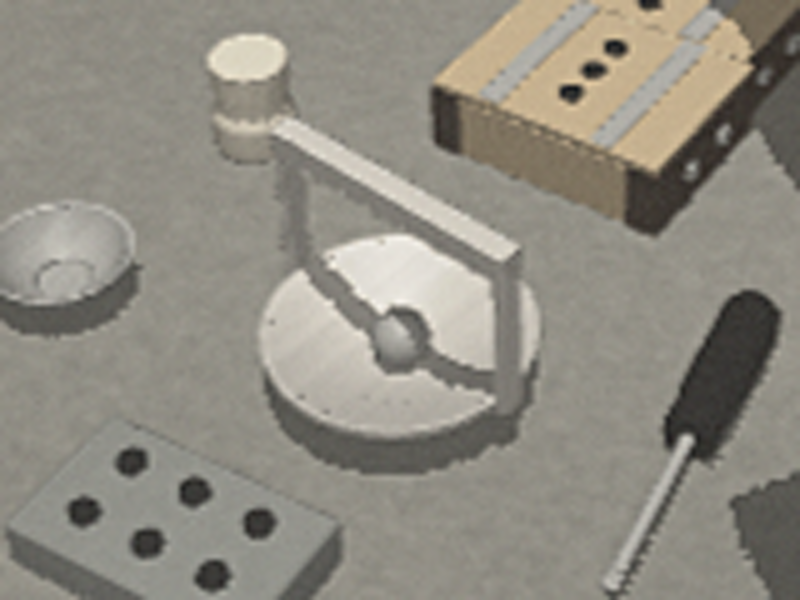

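```bash
python3 - <<'E'
from h import *
c=optics.get_calibration('top')
x,y=w2px(c,(.487,.155,.04)); x,y=int(x)-80,int(y)-60
e=[px2w(c,(x+u/5,y+v/5),.104) for u,v in((376,176),(393,410))];print(e,np.linalg.norm(e[0]-e[1]),np.mean(e,0),np.arctan2(*(e[0]-e[1])[[1,0]]))
delta((.56,.155,.25),down(np.pi/2+.08))
E
```

```text
[array([0.54682034, 0.16298754, 0.104     ]), array([0.4282524 , 0.14943212, 0.104     ])] 0.11934028799107466 [0.48753637 0.15620983 0.104     ] 0.11383196362003406
trans [ -0.983   1.959 -12.285] turn [-1.6263e+01 -7.0000e-03  1.0000e-03]
```

arm_command([
  {"translation": [-0.2,0.1,-0.6],"turn": [-0.8,0,0]},
  {"translation": [-0.5,0.3,-1.7],"turn": [-2.2,0,0]},
  {"translation": [-0.9,0.45,-2.9],"turn": [-3.6,0,0]},
  {"translation": [-0.9,0.65,-4.1],"turn": [-5,0,0]},
  {"translation": [-0.9,0.85,-5.3],"turn": [-6.4,0,0]},
  {"translation": [-0.9,1.05,-6.5],"turn": [-7.8,0,0]},
  {"translation": [-0.9,1.2,-7.7],"turn": [-9.2,0,0]},
  {"translation": [-0.9,1.4,-8.9],"turn": [-10.6,0,0]},
  {"translation": [-0.9,1.6,-10.1],"turn": [-12,0,0]},
  {"translation": [-0.9,1.8,-11.2],"turn": [-13.4,0,0]},
  {"translation": [-0.9,1.9,-12],"turn": [-14.8,0,0]},
  {"translation": [-0.9,1.95,-12.3],"turn": [-16.2,0,0]},
])

```text
time_s: 9.2
ee_pos: [0.5592, 0.1579, 0.2481]
eef_rot: [2.026, 1.57, 2.109]
force: [-0.9, -0.1, -0.2]
grip_width: 0.0797
```

arm_command([
  {"translation": [0,0,0],"turn": [-0.4,0,0]},
  {"translation": [0,0,0],"turn": [-0.4,0,0]},
  {"translation": [0,0,0],"turn": [-0.4,0,0]},
  {"translation": [0,0,0],"turn": [-0.4,0,0]},
], gripper=60)

```text
time_s: 9.53
ee_pos: [0.5598, 0.155, 0.2482]
eef_rot: [-2.753, 1.571, -2.646]
force: [-0.9, 0.0, -0.6]
grip_width: 0.0605
```

```bash
python3 - <<'E'
from h import *
o=ctrl.get_obs();print(o['ee_pos'],o['qpos'],RR(o['eef_rot'])[:,1])
C=optics.get_calibration('wrist');im=optics.camera('wrist');save('w6',im)
for t,z in (('dish_grip',.097),('dish_seat',.022),('ball_center',.022)):
    for r in models.mark_of(t,'wrist')[:3]: print(t,r['score'],r['at'],px2w(C,r['at'],z))
print(C)
E
```

```text
[0.55978791 0.15498635 0.24816389] [ 2.07055939e-01  3.52677266e-01  1.39612679e+00 -2.05182690e-05
  1.39285669e+00 -1.47093630e+00] [-1.06994348e-01  9.94259628e-01 -2.68823971e-05]
dish_grip 0.73 [331.9, 128.8] [0.48995598 0.15972833 0.097     ]
dish_grip 0.32 [364.9, 222.7] [0.59271372 0.21124383 0.097     ]
dish_seat 0.71 [326.3, 126.5] [0.48881477 0.15528673 0.022     ]
ball_center 0.47 [326.2, 124.0] [0.48560538 0.15478423 0.022     ]
{'K': array([[279.54802793,   0.        , 319.54148521],
       [  0.        , 279.54802793, 196.27446289],
       [  0.        ,   0.        ,   1.        ]]), 'origin': array([0.4856971 , 0.1457073 , 0.40823946]), 'orientation': array([ 2.88629488e+00, -3.28608769e-04,  1.67880961e+00])}
```

View pics/w6.png

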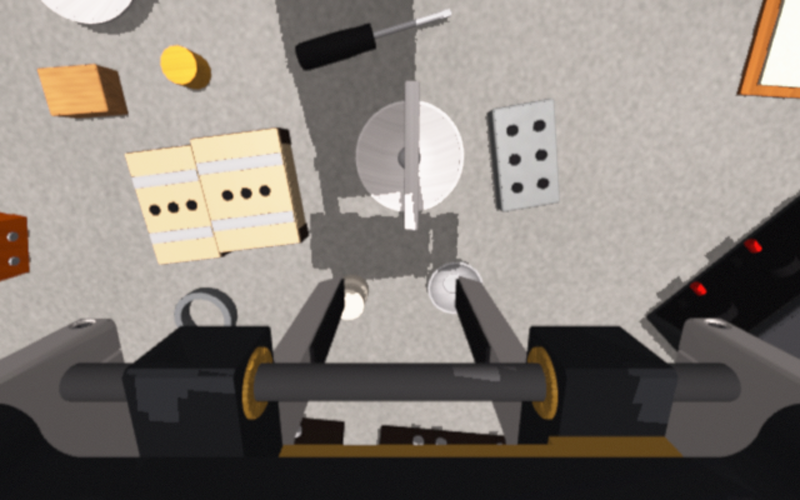

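```bash
python3 - <<'E'
from h import *
C=optics.get_calibration('wrist')
e=[px2w(C,(u/1.25,v/1.25),.104) for u,v in((411.5,81),(411,229))]
m=np.mean(e,0);a=np.arctan2(*(e[1]-e[0])[[1,0]]);print(e,np.linalg.norm(e[0]-e[1]),m,a)
# disc
print(px2w(C,(410/1.25,156/1.25),.027))
delta((m[0],m[1],.17),down(np.pi/2+a));delta((m[0],m[1],.097),down(np.pi/2+a))
im=optics.camera('wrist');x,y=int(410/1.25),int(156/1.25);save('w7',im[y-70:y+70,x-90:x+90],4.4)
E
```

```text
[array([0.42827065, 0.1492054 , 0.104     ]), array([0.54860926, 0.16299892, 0.104     ])] 0.12112656227940684 [0.48843996 0.15610216 0.104     ] 0.1141244688974756
[0.48638698 0.15710563 0.027     ]
trans [ 3.128  0.352 -2.833] turn [-0.067  0.     0.   ]
trans [ 6.048  0.352 -2.833] turn [-0.067  0.     0.   ]
```

View pics/w7.png

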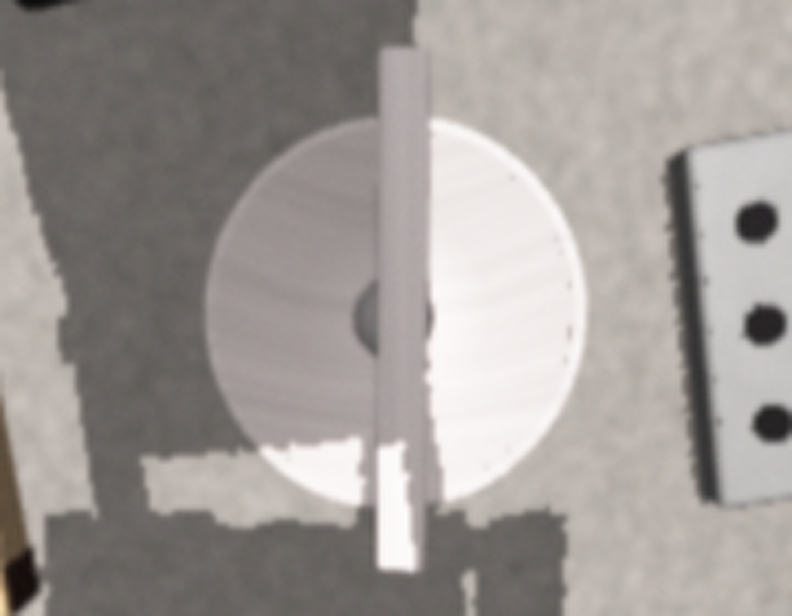

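arm_command([
  {"translation": [0,0.1,-0.5],"turn": [-0.07,0,0]},
  {"translation": [0,0.2,-1.3],"turn": [-0.07,0,0]},
  {"translation": [0,0.3,-2.2],"turn": [-0.07,0,0]},
  {"translation": [0,0.35,-2.7],"turn": [-0.07,0,0]},
  {"translation": [0.5,0.35,-2.83],"turn": [-0.07,0,0]},
  {"translation": [1.2,0.35,-2.83],"turn": [-0.07,0,0]},
  {"translation": [2,0.35,-2.83],"turn": [-0.07,0,0]},
  {"translation": [2.6,0.35,-2.83],"turn": [-0.07,0,0]},
  {"translation": [3,0.35,-2.83],"turn": [-0.07,0,0]},
  {"translation": [3.1,0.35,-2.83],"turn": [-0.07,0,0]},
  {"translation": [3.1,0.35,-2.83],"turn": [-0.07,0,0]},
  {"translation": [3.1,0.35,-2.83],"turn": [-0.07,0,0]},
], gripper=50)

```text
time_s: 10.78
ee_pos: [0.4888, 0.1563, 0.1715]
eef_rot: [0.136, 1.57, 0.251]
force: [0.5, 0.6, -0.6]
grip_width: 0.0501
```

```bash
python3 - <<'E'
from h import *
delta((.488,.156,.097),down(np.pi/2+.114))
save('w8',optics.camera('wrist'))
E
```

```text
trans [ 2.98  -0.01  -0.038] turn [ 0.015  0.012 -0.002]
```

View pics/w8.png

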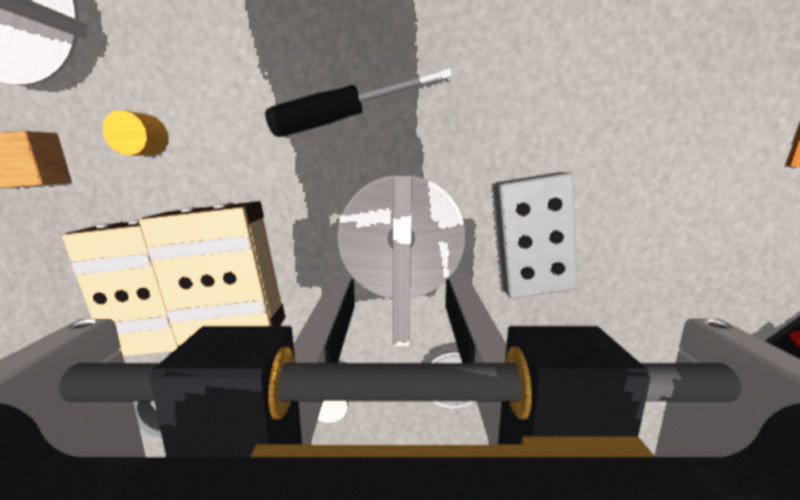

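arm_command([
  {"translation": [0.4,0,0],"turn": [0,0,0]},
  {"translation": [1,0,0],"turn": [0,0,0]},
  {"translation": [1.6,0,0],"turn": [0,0,0]},
  {"translation": [2.2,0,0],"turn": [0,0,0]},
  {"translation": [2.6,0,0],"turn": [0,0,0]},
  {"translation": [2.85,0,0],"turn": [0,0,0]},
  {"translation": [2.93,0,0],"turn": [0,0,0]},
  {"translation": [2.93,0,0],"turn": [0,0,0]},
  {"translation": [2.93,0,0],"turn": [0,0,0]},
])

```text
time_s: 11.58
ee_pos: [0.4888, 0.1564, 0.098]
eef_rot: [0.138, 1.57, 0.253]
force: [-0.5, 0.2, 0.6]
grip_width: 0.0498
```

arm_command([
  {"translation": [0,0,0],"turn": [0,0,0]},
  {"translation": [0,0,0],"turn": [0,0,0]},
  {"translation": [0,0,0],"turn": [0,0,0]},
  {"translation": [0,0,0],"turn": [0,0,0]},
  {"translation": [0,0,0],"turn": [0,0,0]},
], gripper=20, force=4)

```text
time_s: 12.0
ee_pos: [0.4886, 0.1563, 0.0976]
eef_rot: [0.102, 1.57, 0.217]
force: [-0.5, 0.4, 0.3]
grip_width: 0.0215
```

```bash
python3 - <<'E'
from h import *
print(ctrl.get_obs()['force'],ctrl.get_obs()['ee_pos'])
save('w9',optics.camera('wrist')[160:300,200:440],3.3)
c=optics.get_calibration('side');im=optics.camera('side');x,y=w2px(c,(.487,.155,.04)); x,y=int(x),int(y)
save('s9',im[y-80:y+60,x-80:x+80],4)
E
```

```text
[-0.54045366  0.42402363  0.26817115] [0.48855179 0.15632088 0.09760793]
```

View pics/w9.png

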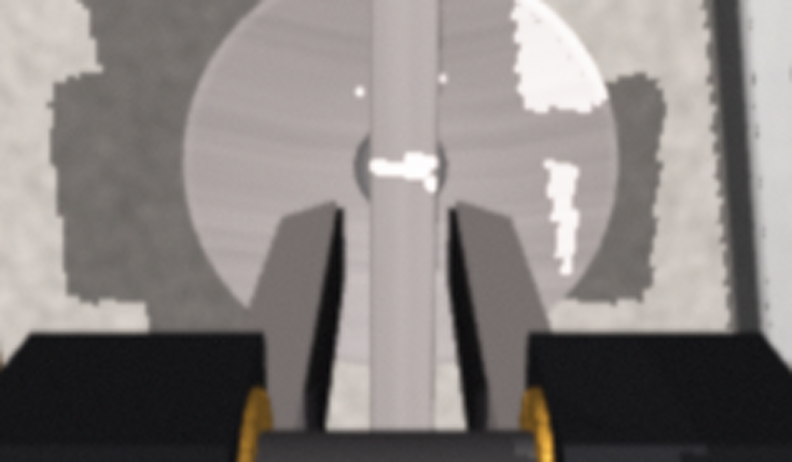

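View pics/s9.png

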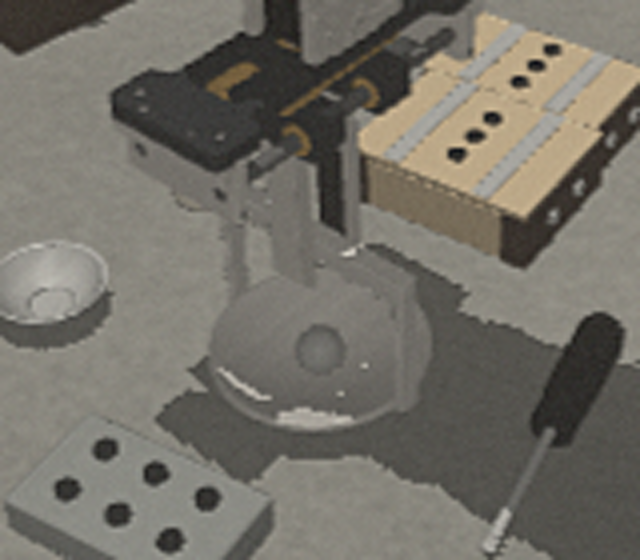

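arm_command([
  {"translation": [0,0.03,0],"turn": [0,0,0]},
  {"translation": [0,0.05,0],"turn": [0,0,0]},
  {"translation": [0,0.05,0],"turn": [0,0,0]},
  {"translation": [0,0.05,0],"turn": [0,0,0]},
], gripper=15)

```text
time_s: 12.43
ee_pos: [0.4883, 0.1576, 0.0974]
eef_rot: [2.759, 1.571, 2.874]
force: [0.6, -0.8, -0.8]
grip_width: 0.0148
```

arm_command([
  {"translation": [0,0,0],"turn": [0,0,0]},
  {"translation": [0,0,0],"turn": [0,0,0]},
  {"translation": [0,0,0],"turn": [0,0,0]},
  {"translation": [0,0,0],"turn": [0,0,0]},
  {"translation": [0,0,0],"turn": [0,0,0]},
], gripper=11)

```text
time_s: 12.85
ee_pos: [0.4883, 0.1575, 0.0974]
eef_rot: [2.618, 1.571, 2.733]
force: [0.1, 0.3, -0.7]
grip_width: 0.0117
```

arm_command([
  {"translation": [0,0,0],"turn": [0,0,0]},
  {"translation": [0,0,0],"turn": [0,0,0]},
  {"translation": [0,0,0],"turn": [0,0,0]},
  {"translation": [0,0,0],"turn": [0,0,0]},
], gripper=5, force=25)

```text
time_s: 13.18
ee_pos: [0.4883, 0.1575, 0.0974]
eef_rot: [1.449, 1.571, 1.565]
force: [-0.5, 1.5, -0.2]
grip_width: 0.0117
```

```bash
python3 - <<'E'
from h import *
o=ctrl.get_obs();print(o['force'],o['ee_pos'],RR(o['eef_rot']).round(4).tolist())
save('w10',optics.camera('wrist')[160:300,200:440],3.3)
E
```

```text
[-0.45320328  1.45427856 -0.1679937 ] [0.48831923 0.1575441  0.09744168] [[0.0, -0.1153, 0.9933], [0.0, 0.9933, 0.1153], [-1.0, 0.0, 0.0]]
```

View pics/w10.png

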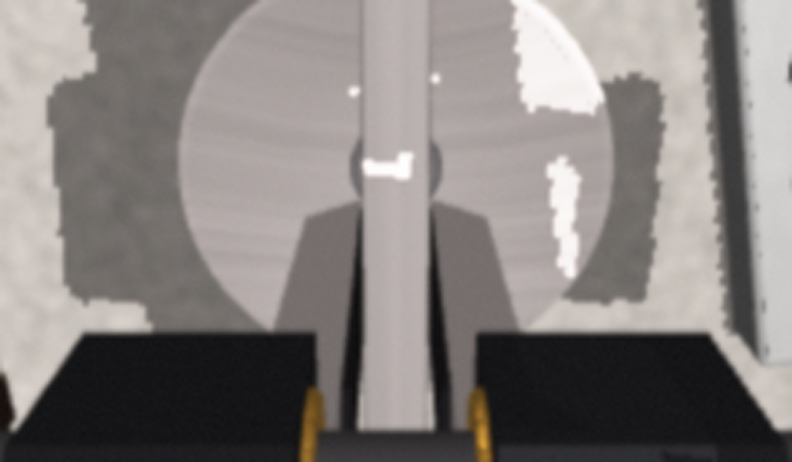

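arm_command([
  {"translation": [-0.05,0,0],"turn": [0,0,0]},
  {"translation": [-0.15,0,0],"turn": [0,0,0]},
  {"translation": [-0.3,0,0],"turn": [0,0,0]},
  {"translation": [-0.5,0,0],"turn": [0,0,0]},
  {"translation": [-0.7,0,0],"turn": [0,0,0]},
  {"translation": [-0.9,0,0],"turn": [0,0,0]},
  {"translation": [-1.1,0,0],"turn": [0,0,0]},
  {"translation": [-1.25,0,0],"turn": [0,0,0]},
  {"translation": [-1.35,0,0],"turn": [0,0,0]},
  {"translation": [-1.4,0,0],"turn": [0,0,0]},
  {"translation": [-1.4,0,0],"turn": [0,0,0]},
  {"translation": [-1.4,0,0],"turn": [0,0,0]},
])

```text
time_s: 14.23
ee_pos: [0.4883, 0.1575, 0.1323]
eef_rot: [-3.075, 1.571, -2.96]
force: [0.4, -0.1, -2.2]
grip_width: 0.0117
```

```bash
python3 - <<'E'
from h import *
o=ctrl.get_obs();print(o['force'],o['moment'],o['ee_pos'],o['grip_width'])
save('w11',optics.camera('wrist')[160:300,200:440],3.3)
c=optics.get_calibration('side');im=optics.camera('side');x,y=w2px(c,(.487,.155,.08)); x,y=int(x),int(y)
save('s11',im[y-80:y+60,x-80:x+80],4)
E
```

```text
[ 0.37272362 -0.10913285 -2.23488117] [ 0.04186377 -0.09060228  0.03318019] [0.48825213 0.15749342 0.13233197] 0.011692035204139927
```

View pics/w11.png

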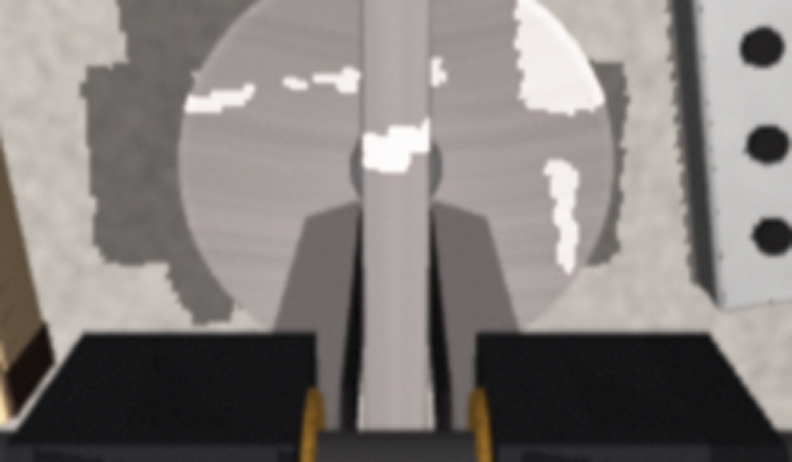

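View pics/s11.png

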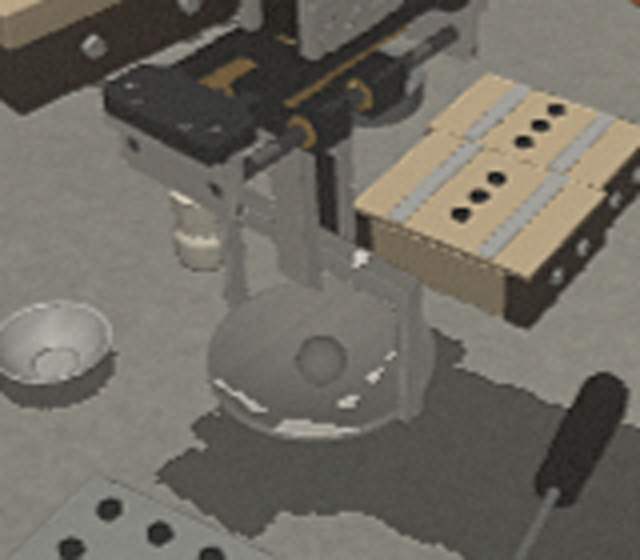

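arm_command([
  {"translation": [-0.1,0,0],"turn": [0,0,0]},
  {"translation": [-0.3,0,0],"turn": [0,0,0]},
  {"translation": [-0.6,0,0],"turn": [0,0,0]},
  {"translation": [-1,0,0],"turn": [0,0,0]},
  {"translation": [-1.5,0,0],"turn": [0,0,0]},
  {"translation": [-2,0,0],"turn": [0,0,0]},
  {"translation": [-2.5,0,0],"turn": [0,0,0]},
  {"translation": [-3,0,0],"turn": [0,0,0]},
  {"translation": [-3.4,0,0],"turn": [0,0,0]},
  {"translation": [-3.75,0,0],"turn": [0,0,0]},
  {"translation": [-4,0,0],"turn": [0,0,0]},
  {"translation": [-4.15,0,0],"turn": [0,0,0]},
])

```text
time_s: 15.33
ee_pos: [0.4884, 0.1575, 0.2371]
eef_rot: [0.148, 1.57, 0.263]
force: [0.6, -0.3, -1.5]
grip_width: 0.0119
```

```bash
python3 - <<'E'
from h import *
o=ctrl.get_obs();print(o['force'],o['ee_pos'],o['grip_width'])
R=down(np.pi/2+.114)
p=f2w(.0004,-.0458,.237);print(p)
delta(p,down(F[2]+.0))
E
```

```text
[ 0.63332331 -0.25983483 -1.52991881] [0.48843413 0.15754175 0.23712734] 0.011860912480324766
[ 0.55187533 -0.05399188  0.237     ]
trans [ 5.000e-03 -8.697e+00  1.546e+00] turn [ 1.6676e+01  6.0000e-03 -8.0000e-03]
```

arm_command([
  {"translation": [0,-0.006,0.001],"turn": [0,0,0]},
  {"translation": [0,-0.044,0.008],"turn": [0,0,0]},
  {"translation": [0,-0.14,0.025],"turn": [0,0,0]},
  {"translation": [0,-0.31,0.055],"turn": [0,0,0]},
  {"translation": [0,-0.56,0.1],"turn": [0,0,0]},
  {"translation": [0,-0.9,0.16],"turn": [0,0,0]},
  {"translation": [0,-1.325,0.236],"turn": [0,0,0]},
  {"translation": [0,-1.826,0.325],"turn": [0,0,0]},
  {"translation": [0,-2.394,0.427],"turn": [0,0,0]},
  {"translation": [0,-3.02,0.538],"turn": [0,0,0]},
  {"translation": [0,-3.676,0.655],"turn": [0,0,0]},
  {"translation": [0,-4.35,0.775],"turn": [0,0,0]},
])

```text
time_s: 16.33
ee_pos: [0.5204, 0.0499, 0.2362]
eef_rot: [-1.791, 1.571, -1.676]
force: [-0.2, 0.2, -2.4]
grip_width: 0.0116
```

arm_command([
  {"translation": [0,-0.674,0.12],"turn": [0,0,0]},
  {"translation": [0,-1.331,0.237],"turn": [0,0,0]},
  {"translation": [0,-1.956,0.348],"turn": [0,0,0]},
  {"translation": [0,-2.524,0.45],"turn": [0,0,0]},
  {"translation": [0,-3.026,0.539],"turn": [0,0,0]},
  {"translation": [0,-3.45,0.615],"turn": [0,0,0]},
  {"translation": [0,-3.79,0.675],"turn": [0,0,0]},
  {"translation": [0,-4.04,0.72],"turn": [0,0,0]},
  {"translation": [0,-4.21,0.75],"turn": [0,0,0]},
  {"translation": [0,-4.306,0.767],"turn": [0,0,0]},
  {"translation": [0,-4.344,0.774],"turn": [0,0,0]},
  {"translation": [0,-4.35,0.775],"turn": [0,0,0]},
])

```text
time_s: 17.33
ee_pos: [0.5519, -0.0539, 0.2362]
eef_rot: [2.152, 1.571, 2.267]
force: [-0.2, -0.4, -2.3]
grip_width: 0.0117
```

```bash
python3 - <<'E'
from h import *
o=ctrl.get_obs();print(o['force'],o['ee_pos'],o['grip_width'])
delta(f2w(.0004,-.0458,.237),down(F[2]))
save('w12',optics.camera('wrist')[160:300,200:440],3.3)
E
```

```text
[-0.18652754 -0.38929553 -2.29079523] [ 0.55186285 -0.05388286  0.23618351] 0.011658781271758322
trans [-0.033 -0.004 -0.   ] turn [ 1.6679e+01 -1.0000e-03 -0.0000e+00]
```

View pics/w12.png

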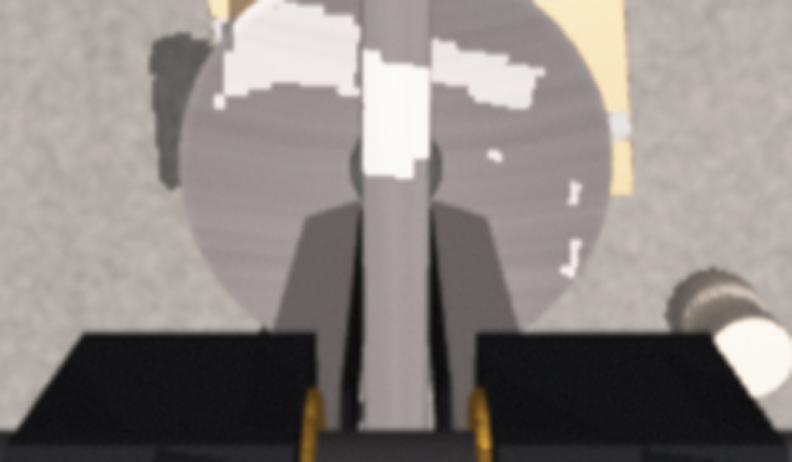

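arm_command([
  {"translation": [0,0,0],"turn": [0.05,0,0]},
  {"translation": [0,0,0],"turn": [0.15,0,0]},
  {"translation": [0,0,0],"turn": [0.3,0,0]},
  {"translation": [0,0,0],"turn": [0.5,0,0]},
  {"translation": [0,0,0],"turn": [0.75,0,0]},
  {"translation": [0,0,0],"turn": [1.05,0,0]},
  {"translation": [0,0,0],"turn": [1.4,0,0]},
  {"translation": [0,0,0],"turn": [1.8,0,0]},
  {"translation": [0,0,0],"turn": [2.25,0,0]},
  {"translation": [0,0,0],"turn": [2.75,0,0]},
  {"translation": [0,0,0],"turn": [3.25,0,0]},
  {"translation": [0,0,0],"turn": [3.8,0,0]},
])

```text
time_s: 18.38
ee_pos: [0.5519, -0.054, 0.2362]
eef_rot: [2.866, 1.571, 2.647]
force: [0.1, 0.1, -2.3]
grip_width: 0.0118
```

arm_command([
  {"translation": [0,0,0],"turn": [0.55,0,0]},
  {"translation": [0,0,0],"turn": [1.1,0,0]},
  {"translation": [0,0,0],"turn": [1.65,0,0]},
  {"translation": [0,0,0],"turn": [2.2,0,0]},
  {"translation": [0,0,0],"turn": [2.75,0,0]},
  {"translation": [0,0,0],"turn": [3.3,0,0]},
  {"translation": [0,0,0],"turn": [3.85,0,0]},
  {"translation": [0,0,0],"turn": [4.4,0,0]},
  {"translation": [0,0,0],"turn": [4.95,0,0]},
  {"translation": [0,0,0],"turn": [5.5,0,0]},
  {"translation": [0,0,0],"turn": [6.05,0,0]},
  {"translation": [0,0,0],"turn": [6.6,0,0]},
])

```text
time_s: 19.38
ee_pos: [0.5519, -0.054, 0.2362]
eef_rot: [-2.74, 1.571, 2.748]
force: [-0.5, -0.5, -2.7]
grip_width: 0.012
```

arm_command([
  {"translation": [0,0,0],"turn": [0.55,0,0]},
  {"translation": [0,0,0],"turn": [1.1,0,0]},
  {"translation": [0,0,0],"turn": [1.65,0,0]},
  {"translation": [0,0,0],"turn": [2.2,0,0]},
  {"translation": [0,0,0],"turn": [2.75,0,0]},
  {"translation": [0,0,0],"turn": [3.3,0,0]},
  {"translation": [0,0,0],"turn": [3.85,0,0]},
  {"translation": [0,0,0],"turn": [4.4,0,0]},
  {"translation": [0,0,0],"turn": [4.9,0,0]},
  {"translation": [0,0,0],"turn": [5.35,0,0]},
  {"translation": [0,0,0],"turn": [5.7,0,0]},
  {"translation": [0,0,0],"turn": [5.95,0,0]},
])

```text
time_s: 20.38
ee_pos: [0.5519, -0.054, 0.2362]
eef_rot: [2.312, 1.571, 0.998]
force: [0.3, -0.1, -1.4]
grip_width: 0.0117
```

arm_command([
  {"translation": [0,0,0],"turn": [0.15,0,0]},
  {"translation": [0,0,0],"turn": [0.25,0,0]},
  {"translation": [0,0,0],"turn": [0.3,0,0]},
  {"translation": [0,0,0],"turn": [0.33,0,0]},
  {"translation": [0,0,0],"turn": [0.33,0,0]},
  {"translation": [0,0,0],"turn": [0.33,0,0]},
  {"translation": [0,0,0],"turn": [0.33,0,0]},
  {"translation": [0,0,0],"turn": [0.33,0,0]},
])

```text
time_s: 21.05
ee_pos: [0.5519, -0.0541, 0.2362]
eef_rot: [2.3, 1.571, 0.96]
force: [-1.0, -0.4, -2.7]
grip_width: 0.0116
```

```bash
python3 - <<'E'
from h import *
o=ctrl.get_obs();print(o['force'],o['ee_pos'],o['grip_width'],o['time_s'],np.abs(o['joint_vel']).max())
delta(f2w(.0004,-.0458,.237),down(F[2]))
for n in('wrist','side','top'):
    im=optics.camera(n);c=optics.get_calibration(n)
    if n=='wrist': save('w13',im);cw=c
    else:
        x,y=w2px(c,(.55,-.054,.15)).astype(int); save(n[0]+'13',im[y-75:y+75,x-100:x+100],4)
    for t,z in(('dish_grip',o['ee_pos'][2]),('dish_seat',o['ee_pos'][2]-.075),('ball_center',o['ee_pos'][2]-.075)):
        for r in models.mark_of(t,n)[:2]: print(n,t,r['score'],w2f(px2w(c,r['at'],z)))
E
```

```text
[-0.96919604 -0.39034798 -2.68165997] [ 0.55187876 -0.05405688  0.23622198] 0.01161177824394886 21.05 0.0024108354720639396
trans [-0.031  0.    -0.003] turn [-0.002 -0.    -0.   ]
wrist dish_grip 0.85 [-0.00026524 -0.04836821]
wrist dish_grip 0.69 [-0.12588731 -0.04499815]
wrist dish_seat 0.74 [-0.14664739 -0.06136866]
wrist dish_seat 0.66 [-0.00017969 -0.04749504]
wrist ball_center 0.52 [-0.07000902 -0.08132588]
wrist ball_center 0.4 [-0.00167626 -0.04446399]
side dish_grip 0.85 [-0.27218228  0.09152768]
side dish_grip 0.59 [-0.00445362 -0.04633061]
side dish_seat 0.95 [ 0.00503096 -0.05701976]
side dish_seat 0.64 [-0.27087128  0.06501761]
side ball_center 0.59 [-0.00388    -0.04347278]
side ball_center 0.58 [ 0.00385797 -0.06306117]
top dish_grip 0.92 [-0.22711373 -0.09573345]
top dish_grip 0.66 [ 0.00080142 -0.04780679]
top dish_seat 0.61 [-0.22378053 -0.0929651 ]
top dish_seat 0.56 [ 0.00159801 -0.04375072]
```

View pics/w13.png

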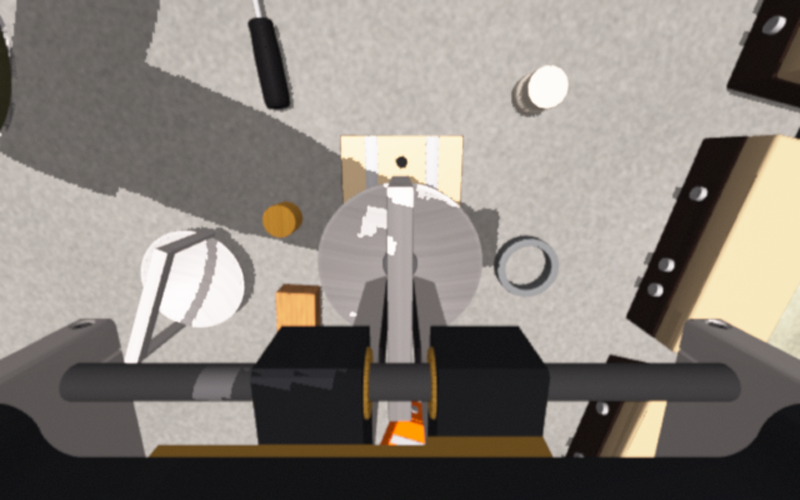

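View pics/s13.png

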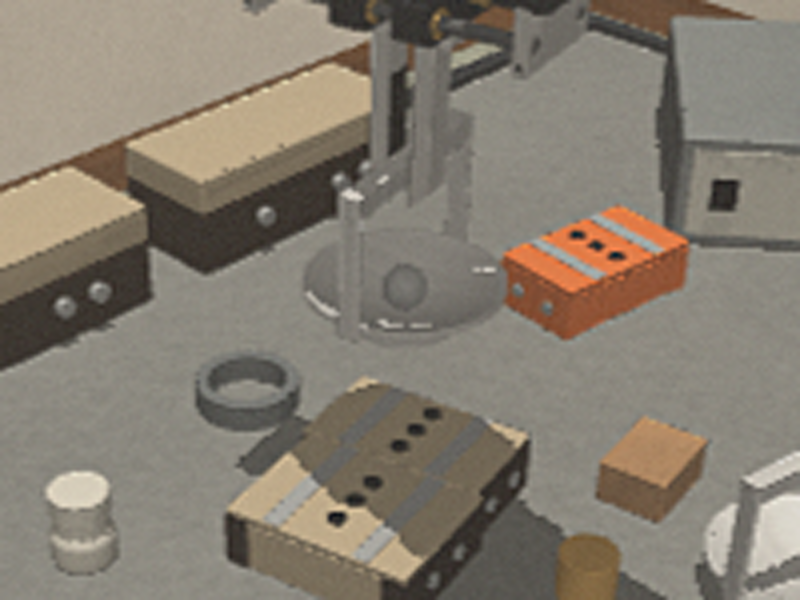

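View pics/t13.png

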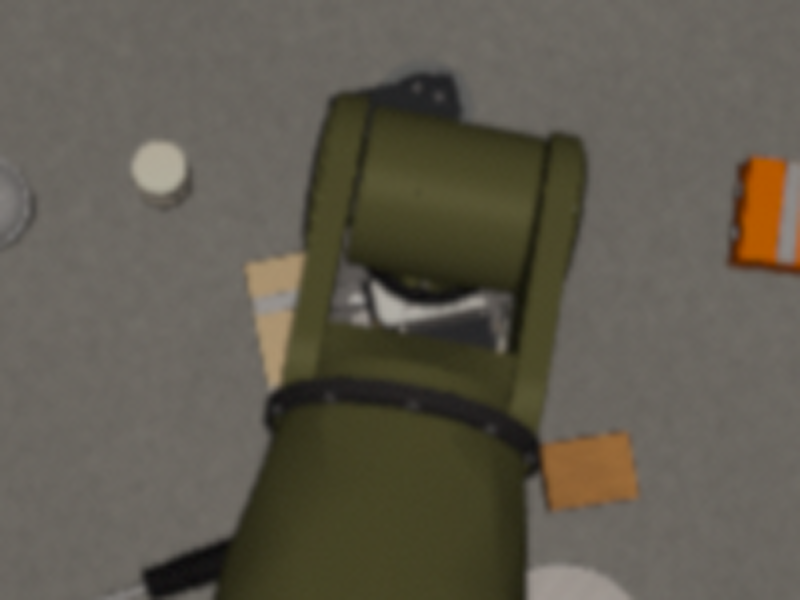

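```bash
python3 -c "
from h import *
print(ctrl.hand_in(), ctrl.get_obs()['time_s'])"
```

```text
the job is handed in; nothing more can be done
the job is handed in; nothing more can be done
```

I pushed the loose module flush and lifted the left-hand dish by its bar. I then turned it 83°, so its bar lies across the joint, and handed the job in at about 21.7 s while still holding it. No verdict is reported.

**Modules:** After the push, the measured centre offset was 79.7 mm (80 means flush), with the ends about 5–6 mm off level and square to about 0.001 rad. The push force rose from 4 to 23 N, and no gap shows in the wrist view after the push or the final side view.

**Dish:**
- **Position:** the gripper is within about 1 mm of the point I measured for the joint's middle. The dish's underside is about 0.139 m up, so roughly 99 mm above the modules.
- **Bar:** it is square to the joint to well under 1°, judged by the gripper's angle and the bar lying straight along it in the wrist view.
- **Grip and motion:** the fingers are closed on the 12 mm bar at 11.6 mm, with the joints at rest.
- **Ball and level:** the ball sits at the dish's centre and the dish looks level in the wrist and side views.

**Checks that disagreed:** The networks' marks for the dish and ball scatter by 5–20 mm in the side view, and some fell on the other dish. I relied on the pictures and the gripper's pose instead. The top camera was blocked by the arm at the end.

I did not re-measure the bystanders at the end; those in view look unmoved.

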